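# Level the tilting table and hold a coating probe on the ringed spot

## Task

First bring the tilting inspection table's plate level (its raised edge can be pushed down), and take the hand off it. Then lift the yellow pen probe out of its grey stand and hold it upright with its tip in the middle of the orange ring on the blue panel, pressed straight down gently so that the sprung tip is about half pushed in (5 mm), and not driven hard against its stop. Finish while still holding the probe there, still and pressed, with the plate still level; leave the red tray, the black tape and the white bushing where they are.

Things in the scene. Friction and masses are not known exactly. Their poses are not given: they have to be found in the camera images.
- table: Tilting inspection table, fixed: dark steel base 130 x 136 x 12 mm, origin at the centre of its underside, x away from the robot (turned up to 0.4 rad). Two grey cheeks (y = +-63 mm, 88 mm high) carry an aluminium plate, 160 (x) x 112 (y) mm, on a stiff pivot along y, 85 mm above the bench. On it a blue panel 110 x 92 mm, surface 10 mm above the pivot; low clips (6 mm) at its near corners.
- tilt_plate (a joint): Tilt of the plate, rad: 0 is level; positive = far (+x) edge raised, near edge lowered. Range -0.5 to 0.5; starts at 0.2 to 0.45. It stays where it is left (friction 0.6 N m: about 9 N pushes an edge down) and does not spring back; the probe's light push near the middle does not turn it. Either edge can be pushed down.
- far_edge (a point): Point on the plate's bare top face at the middle of the far edge, 70 mm from the pivot: a place to push down. When the plate is level it is 92 mm above the bench. Its z axis is the plate's normal.
- near_edge (a point): The like point near the near edge, 70 mm from the pivot on the other side.
- spot (a point): Centre of the orange ring (20 mm inner, 26 mm outer diameter) on the blue panel's surface, at x = +15, y = +22 mm from the plate's middle; 95 mm above the bench when level. Its z axis is the panel's normal. It moves with the plate. A white ring of the same size, diagonally opposite and nearer the robot, is not the spot.
- stand: Grey plastic block 72 x 72 x 50 mm fixed to the bench, with one upright through hole of 17 mm for the probe in its middle. Origin: centre of its underside. It may be to the left or to the right of the table.
- probe: Pen probe, about 90 g, 140 mm long along z, upright in the stand. Origin: point of the sprung tip when fully out, 10 mm above the bench in the stand; z from tip to tail. Steel nose 12 mm dia. at z = 10 to 40 mm, black flange 28 mm dia. at 40 to 44 mm (rests on the stand), yellow barrel 18 mm dia. up to 136 mm, black rings at 78 to 117 mm (grip here from above). Raise it 45 mm to clear the stand.
- plunger (a joint): How far the sprung tip is pushed into the probe, m: 0 is fully out, 0.010 is its stop. Spring 450 N/m with 0.9 N preload: 2 mm at 1.8 N, 5 mm at about 3.2 N, 8 mm at 4.5 N.
- probe_tip (a point): Point of the sprung tip (brass ball 6 mm in diameter).
- tray_red: Red parts tray, 90 x 130 x 45 mm, loose; bystander, beside the table on the side where the stand is not. Origin: centre of its underside.
- tape_black: Roll of black tape lying flat, 78 mm in diameter, 19 mm high, loose; bystander. Origin: centre of its underside.
- bushing: White plastic bushing, 28 mm in diameter, 22 mm high, loose; bystander. Origin: centre of its underside.

How it is judged:
By the outcome, as a careful person would: the job done as asked, in the order asked, and still so for the second after the job is handed in, while the arm keeps its last pose, push and grip.
It also fails if it takes over 48 s, if anything falls off the work surface, if the arm or the gripper's body presses on something with over 40 N, if the wrist force passes 120 N, or if a joint passes its speed limit or range.

## Robot

A 6-joint arm with a two-finger parallel gripper is mounted at the origin on the work surface; the furniture and walls round the work are solid. World frame = base frame: x ahead of the robot, y to its left, z up, the work surface at z = 0. Lengths are in mm, angles in rad, forces in N, time in s.
With the tool pointing down it reaches from about 275 to 1000 mm from the base axis. Payload 8.4 kg.
Tool frame: the origin (TCP) lies at the very end of the fingers, on their centre line; the grasp point (between the pads) lies 19 mm behind it; z points along the fingers, y is the direction in which the jaws open and shut (so a half turn about z gives the same grasp; the last joint's range is limited). The gripper opens to 85 mm and grips with 20 to 120 N. Pads are 22 mm wide; open, the fingers measure 114 mm over their backs; the gripper's body (76 mm by 85 mm) begins 54 mm behind the grasp point. The pads swing forward as they close: fully open they stand 13 mm farther back than shut.
Start: joints at [1.229, 0.353, 1.633, -0, 1.155, -0.002], TCP at [208.31, 589.266, 231.281] pointing down, gripper open.
Joint ranges: [-2.63, 2.63], [-0.92, 2.1], [0.06, 2.66], [-1.3, 4.44], [0, 2.69], [-3.02, 3.02]. Speed limits (rad/s): [2.22, 2.22, 2.79, 3.14, 3.14, 3.14].

## Interface

Orientations are given as [roll, pitch, yaw] about the fixed x, y, z axes, in that order (R = Rz(yaw) Ry(pitch) Rx(roll)).
In Python, from rig import r, vision gives the robot as it stands.
- The arm moves only by the tool move_arm, never from a script. Its argument "series" is text: rows parted by semicolons, each of 7 numbers parted by spaces: the closure, from -1 (fully open) to 1 (shut), then the shift along the tool's x, y, z in units of 40 mm (1.0 is 40 mm), then the turn, a rotation vector about the tool's x, y, z in degrees. In form: grip tx ty tz ax ay az; .... A call has 1 to 20 rows; each row shifts and turns the pose as measured when the row begins, along the tool's axes as they then stand; what a row does not reach is not made up. A row lasts 1/8 s, in which the tool goes at most 62.5 mm and 10.7 degrees, less where a joint would pass 70% of its speed; a pose out of reach is approached as far as the arm can. A call is refused whole if a number of a shift passes 1 or a number of a turn 10.7, either way. A call with a gripper value outside its range is refused whole. The fingers move at their own pace and stop on an object; "grip_force" is the grip in N (left out, the last holds). Time passes only in rows, so rows that do not move let the fingers close. It gives the time, the measured TCP pose, the force and the opening at its end, in the units of the state.
- r.sense(): the state, without advancing time (a new reading comes with each control period).
- vision.grab_frame(name): name is "scene" or "top"; returns the picture (400x640x3 uint8, red, green, blue); there is no depth.
- vision.camera_params(name): a dict with "fx", "fy", "cx", "cy" (pixels), "position" and "rotation" of the camera in the world. Camera axes: x right, y up, looking along -z (the intrinsics and any distortion apply to the point x, -y, -z); pixel columns grow to the right and rows downward; lengths in mm; the calibration is good to about 2 mm. A picture is of the moment at which its call begins. camera_params takes no time and is no camera call.
- r.sign_off(): hands the job in, once; it reports no verdict.
The state is a dict: "clock": time; "qpos": joint angles; "qvel": joint speeds; "joint_efforts": joint torques, N m; "eef_pos": TCP position; "tcp_rot": TCP orientation; "contact_force": force on the tool from outside, world axes, zero at the start; "wrist_torque": the same for the moment, N m; "opening": opening from 0.0 (shut) to 1.0 (fully open).
Only numpy, scipy, OpenCV 4.12 (cv2) and the standard library are available. Lean on these libraries where they do the work, as an engineer would, in place of code of your own. Each camera call takes 0.05 s, during which the arm holds its last target. There are 200 camera calls.

## Working session

There is one attempt and no reset: what is moved stays moved. The work goes in short steps, Python scripts to look and compute and a tool call to move; the robot and the scene stay as the last step left them, time stands still between calls to the robot, and variables do not carry over. Pictures are saved under pics/ and viewed, about 8 in all and at most 12, crops included, and the job is handed in when it is done.

Besides the shell and the picture viewer there is one more tool, called after "Call:" in YAML: its name, and indented under it one key for each argument. move_arm: Moves the arm, as the interface text tells. Its arguments: {"type":"object","properties":{"series":{"type":"string"},"grip_force":{"type":"number"}},"required":["series"]}

```bash
mkdir -p pics; ls; python3 - <<'E'
from rig import r, vision
import cv2
s=r.sense(); print(s)
for n in("scene","top"):
    p=vision.camera_params(n); print(n,p)
    cv2.imwrite(f"pics/{n}0.png",vision.grab_frame(n)[:,:,::-1])
E
```

```text
pics
{'clock': 0.0, 'qpos': array([ 1.22857100e+00,  3.53647906e-01,  1.63416145e+00, -2.86707107e-05,
        1.15517720e+00, -2.40505761e-03]), 'qvel': array([-0.00220825,  0.00031141, -0.00053877,  0.00201336, -0.00223784,
       -0.00010152]), 'joint_efforts': array([-2.51067331e-04, -6.05260634e+01, -3.42059112e+01, -9.42732356e-06,
        9.46858112e-03, -1.60190189e-05]), 'eef_pos': array([208.1723332 , 588.79850242, 230.5501393 ]), 'tcp_rot': array([-3.14019869e+00,  2.28612266e-05,  2.80178400e+00]), 'contact_force': array([-0.05162474,  0.31781219,  1.40475123]), 'wrist_torque': array([-0.05150045,  0.0057824 ,  0.01538345]), 'opening': 1.0003457681326229}
scene {'fx': 458.37585780292096, 'fy': 458.37585780292096, 'cx': 313.3758538538316, 'cy': 201.11365074676218, 'position': array([-67.78371727, 615.53703506, 538.71886636]), 'rotation': array([ 1.08631873,  0.01268093, -2.40145442])}
top {'fx': 417.90583239256716, 'fy': 417.90583239256716, 'cx': 312.3900448994127, 'cy': 189.71199971467925, 'position': array([ 322.22609629,   16.15097668, 1073.7463072 ]), 'rotation': array([ 0.19374951, -0.03061141, -1.5521023 ])}
```

View pics/scene0.png

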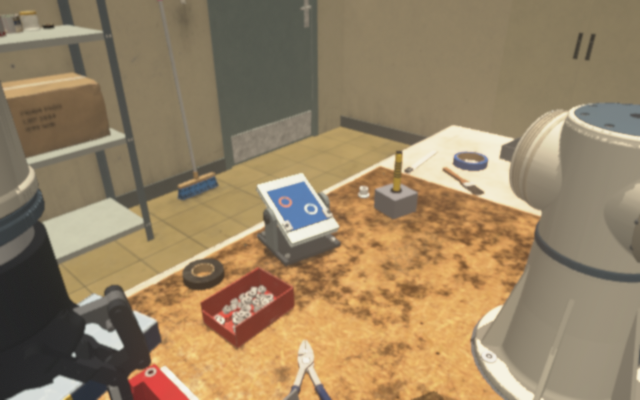

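View pics/top0.png

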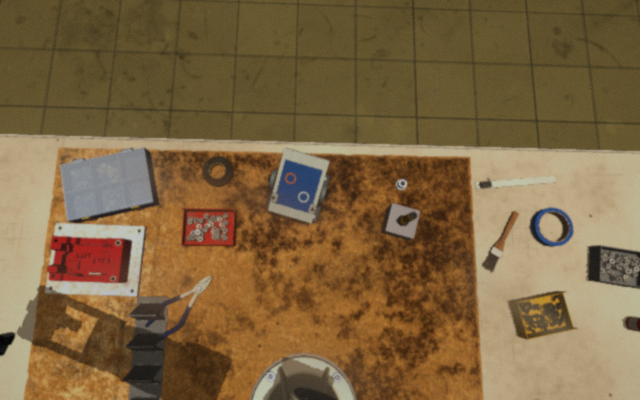

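```bash
python3 - <<'E'
import cv2,numpy as np
t=cv2.imread('pics/top0.png');s=cv2.imread('pics/scene0.png')
f=lambda im,x,y,w,h,k:cv2.resize(im[y:y+h,x:x+w],None,fx=k,fy=k,interpolation=cv2.INTER_CUBIC)
a=f(t,260,140,160,110,5); cv2.imwrite('pics/c1.png',a)      # 800x550, top
b=f(s,250,140,180,130,4.4); cv2.imwrite('pics/c2.png',b); print(a.shape,b.shape)
E
```

```text
(550, 800, 3) (572, 792, 3)
```

View pics/c1.png

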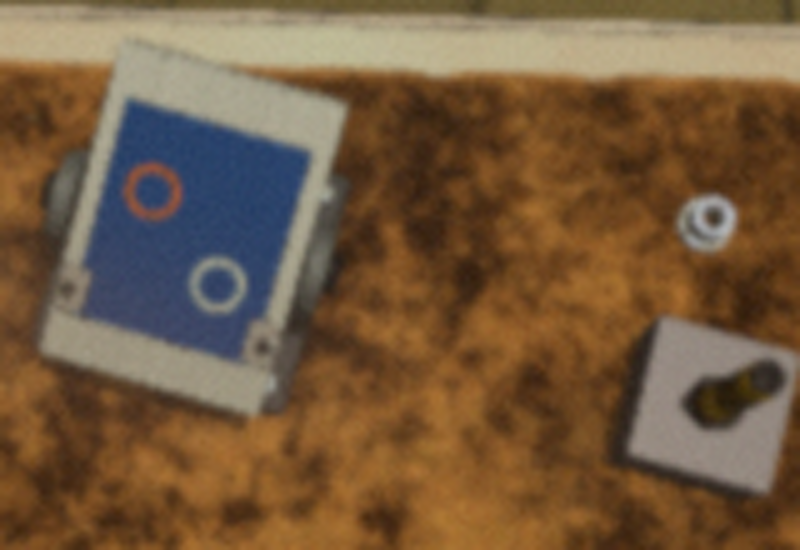

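View pics/c2.png

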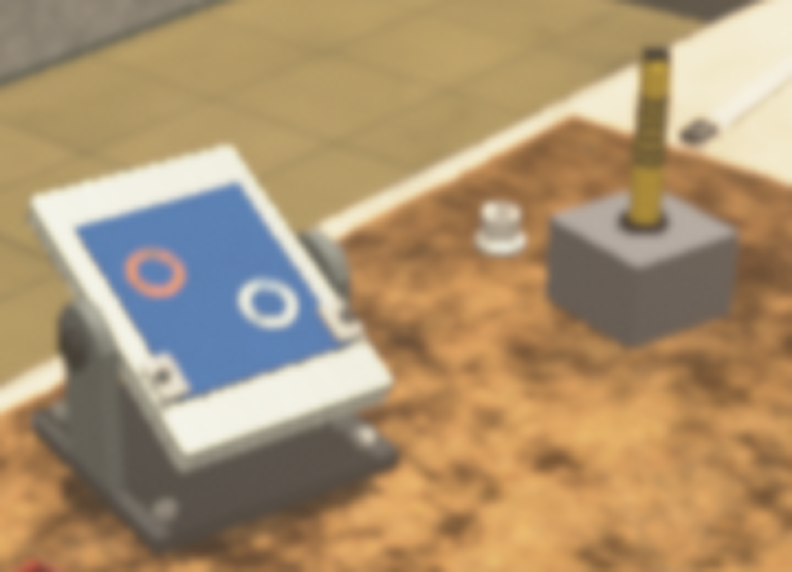

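```bash
cat > h.py <<'E'
import numpy as np
from scipy.spatial.transform import Rotation as R
from scipy.optimize import least_squares
def proj(c,P):
    p=(np.atleast_2d(P)-c['position'])@R.from_euler('xyz',c['rotation']).as_matrix()
    return np.c_[c['cx']+c['fx']*p[:,0]/-p[:,2], c['cy']+c['fy']*p[:,1]/p[:,2]]
def un(c,uv,z):
    d=R.from_euler('xyz',c['rotation']).apply([(uv[0]-c['cx'])/c['fx'],-(uv[1]-c['cy'])/c['fy'],-1])
    return c['position']+d*(z-c['position'][2])/d[2]
def plate(q,P):   # q: x,y,yaw,tilt
    return R.from_euler('z',q[2]).apply(R.from_euler('y',-q[3]).apply(P))+[q[0],q[1],85]
def tri(obs,x0):
    return least_squares(lambda X:np.concatenate([(proj(c,X)[0]-uv) for c,uv in obs]),x0)
E
python3 - <<'E'
from rig import vision
from h import *
T=vision.camera_params('top');S=vision.camera_params('scene')
t=lambda a:(np.array(a)+.5)/5-.5+[260,140]
s=lambda a:(np.array(a)+.5)/4.4-.5+[250,140]
M=np.array([[80,56,7],[80,-56,7],[-80,56,7],[-80,-56,7],[15,22,10],[-15,-22,10],[55,46,10],[55,-46,10]],float)
ot=t([(125,40),(348,103),(40,352),(250,415),(153,192),(218,285),(127,100),(312,152)])
os_=s([(32,200),(232,148),(183,462),(392,383),(156,273),(268,303),(78,228),(240,183)])
for w in((1,1),(1,0),(0,1)):
    f=least_squares(lambda q:np.r_[w[0]*(proj(T,plate(q,M))-ot).ravel(),w[1]*(proj(S,plate(q,M))-os_).ravel()],[560,40,0,.3],loss='soft_l1',x_scale=[10,10,.1,.1])
    print(f.x.round(3),f.fun.round(1) if w==(1,1) else '')
    q=f.x; print('spot',plate(q,M[4]).round(1),'level spot',plate([*q[:3],0],M[4]).round(1),'far',plate(q,[70,0,7]).round(1))
for n,a,b,x0 in(('tail',(768,377),(655,50),[500,-200,150]),('flange',(712,404),(645,221),[500,-200,54])):
    g=tri([(T,t(a)),(S,s(b))],x0);print(n,g.x.round(1),g.fun.round(1))
C=[un(T,t(a),50) for a in((660,317),(800,352),(770,493),(628,457))];print('stand',np.round(C,1).tolist(),np.mean(C,0))
for a in((637,268),(550,215),(737,235)):print(un(S,s(a),50).round(1))
print('bush',un(T,t((715,215)),22),un(S,s((502,210)),22))
E
```

```text
[ 5.25239e+02  2.58230e+01 -2.83000e-01  4.17000e-01] [-0.8  0.2 -0.1  1.6 -1.4  0.3  0.3  1.4 -0.4  0.1  0.7 -1.3 -0.2 -0.4
 -0.1  0.8 -0.4 -0.6  0.3 -0.7  0.1 -1.9  0.9 -0.2 -0.2  0.  -0.3 -1.8
 -1.3 -0.7  0.2 -0.7]
spot [540.7  44.2 100.2] level spot [545.8  42.8  95. ] far [584.    8.7 119.7]
[ 5.26367e+02  2.50500e+01 -2.77000e-01  4.40000e-01] 
spot [541.3  43.7 100.4] level spot [546.8  42.1  95. ] far [584.4   8.6 121.1]
[ 5.22595e+02  2.83800e+01 -2.82000e-01  4.27000e-01] 
spot [537.9  46.9 100.3] level spot [543.1  45.3  95. ] far [581.   11.4 120.4]
tail [ 452.3 -235.7  150.2] [-0.1 -0.2  0.3  0. ]
flange [ 451.  -234.8   52. ] [ 0.1  0.2 -0.2 -0. ]
stand [[494.8, -209.9, 50.0], [478.8, -279.8, 50.0], [408.4, -262.7, 50.0], [424.5, -192.8, 50.0]] [ 451.63076618 -236.29459267   50.        ]
[ 425.4 -189.6   50. ]
[ 495.9 -211.    50. ]
[ 406.4 -256.5   50. ]
bush [ 553.81294574 -245.70600838   22.        ] [ 553.03784238 -245.46137815   22.        ]
```

Call:
move_arm:
  series: "1 -1 -0.75 0 0 0 0;1 -1 -0.75 0 0 0 0;1 -1 -0.75 0 0 0 0;1 -1 -0.75 0 0 0 0;1 -1 -0.75 0 0 0 0;1 -1 -0.75 0 0 0 0;1 -1 -0.75 0 0 0 0;1 -1 -0.75 0 0 0 0;1 -1 -0.75 0 0 0 0;1 -1 -0.75 0 0 0 0;1 -1 -0.75 0 0 0 0;1 -1 -0.75 0 0 0 0;1 -1 -0.75 0 0 0 0;1 0 0 0 0 0 -3.3"
  grip_force: 40

```text
clock: 1.85
eef_pos: [578.1, 30.0, 227.7]
tcp_rot: [-3.138, -0.002, 2.863]
contact_force: [-0.1, 1.2, -0.7]
opening: -0.003
```

Call:
move_arm:
  series: "1 -0.5 -0.48 0.3 0 0 0;1 0 0 0.8 0 0 0;1 0 0 0.8 0 0 0;1 0 0 0.2 0 0 0;1 0 0 0 0 0 0"

```text
clock: 2.48
eef_pos: [592.5, 3.6, 141.2]
tcp_rot: [-3.137, -0.003, 2.862]
contact_force: [-0.0, 0.0, -0.4]
opening: 0.001
```

```bash
cat >> h.py <<'E'
def look(name,file,x,y,w,h,k):
    from rig import vision; import cv2
    im=vision.grab_frame(name)[y:y+h,x:x+w,::-1]
    cv2.imwrite('pics/'+file,cv2.resize(im,None,fx=k,fy=k,interpolation=cv2.INTER_CUBIC))
E
python3 -c "
from h import *; look('scene','p1.png',230,90,200,150,4)"
```

```text
(no output)
```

View pics/p1.png

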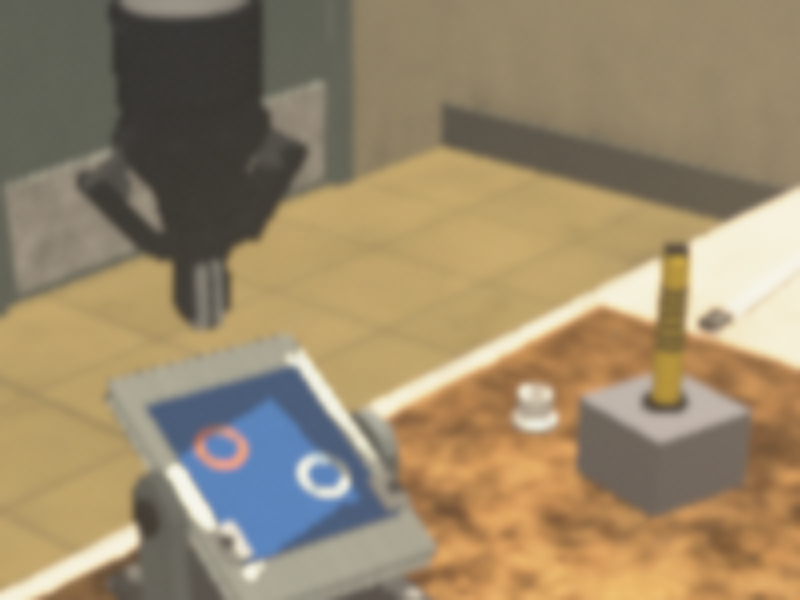

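Call:
move_arm:
  series: "1 0 0 0.3 0 0 0;1 0 0 0.2 0 0 0;1 0 0 0.15 0 0 0;1 0 0 0.15 0 0 0;1 0 0 0.15 0 0 0;1 0 0 0 0 0 0"

```text
clock: 3.28
eef_pos: [600.8, 1.9, 109.5]
tcp_rot: [-3.14, 0.016, 2.863]
contact_force: [0.2, -0.2, -0.6]
opening: -0.003
```

```bash
python3 -c "
from h import *; look('scene','p2.png',230,90,200,150,4)
from rig import r;print(r.sense())"
```

```text
{'clock': 3.325, 'qpos': array([ 0.00441409,  0.44718382,  1.79699698, -0.00803115,  0.88231534,
       -1.28305496]), 'qvel': array([ 0.00184876,  0.00106239,  0.00335217,  0.00367747,  0.002089  ,
       -0.00093347]), 'joint_efforts': array([-3.84860986e-02, -6.04859090e+01, -2.75709736e+01, -4.80600586e-02,
       -2.70591985e-02, -7.52990604e-05]), 'eef_pos': array([600.75724283,   2.02648875, 109.59032285]), 'tcp_rot': array([-3.13985201,  0.01624228,  2.86333542]), 'contact_force': array([0.59330868, 0.91929262, 0.41349582]), 'wrist_torque': array([-0.03136129, -0.03784407,  0.04138008]), 'opening': 0.00239072786384152}
```

View pics/p2.png

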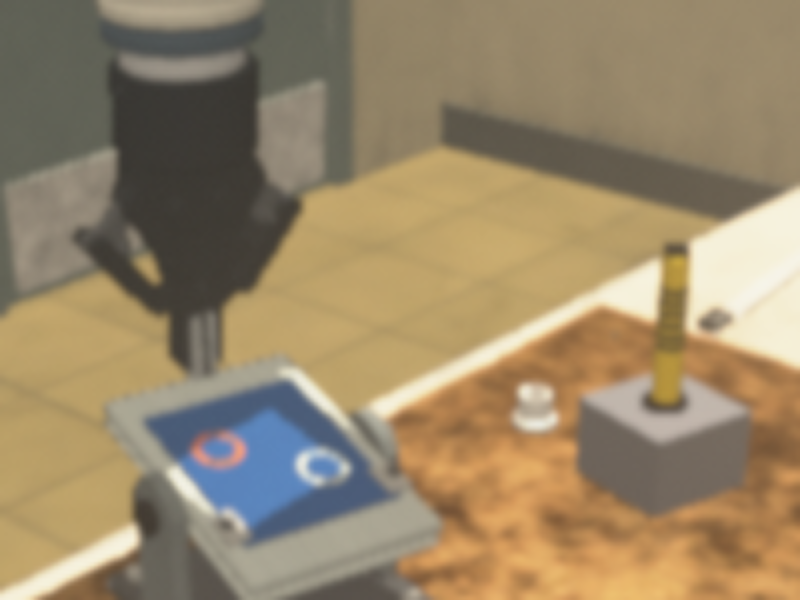

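Call:
move_arm:
  series: "1 0 0 -0.4 0 0.9 0;1 0.33 0 0 0 0 0;1 0 0 0 0 0 0"

```text
clock: 3.7
eef_pos: [585.9, 6.3, 124.7]
tcp_rot: [-3.14, -0.001, 2.863]
contact_force: [-0.3, -0.2, -0.2]
opening: -0.002
```

Call:
move_arm:
  series: "1 -0.08 0 0.2 0 0 0;1 0 0 0.15 0 0 0;1 0 0 0.15 0 0 0;1 0 0 0.15 0 0 0;1 0 0 0 0 0 0"

```text
clock: 4.32
eef_pos: [591.5, 4.8, 97.5]
tcp_rot: [-3.14, 0.004, 2.864]
contact_force: [-0.9, 0.8, 1.0]
opening: 0.001
```

Call:
move_arm:
  series: "1 0.03 0 0.1 0 0 0;1 0 0 0.06 0 0 0;1 0 0 0 0 0 0"

```text
clock: 4.7
eef_pos: [592.2, 4.6, 91.8]
tcp_rot: [-3.14, 0.007, 2.864]
contact_force: [-0.6, 0.0, 3.4]
opening: 0.006
```

Raise the hand, move aside and check the level from both cameras.

Call:
move_arm:
  series: "1 0 0 -0.8 0 0 0;1 0 0.9 -1 0 0 0;-1 0 -1 -1 0 0 0;-1 0 -1 -0.5 0 0 0;-1 0 -1 0 0 0 0;-1 0 -1 0 0 0 0;-1 0 -1 0 0 0 0;-1 0 -1 0 0 0 0"

```text
clock: 5.7
eef_pos: [534.7, -193.6, 223.8]
tcp_rot: [-3.139, 0.004, 2.87]
contact_force: [-0.8, 0.5, 0.9]
opening: 0.996
```

```bash
python3 -c "
from h import *; import cv2
look('scene','a.png',250,140,100,120,5);look('top','b.png',260,140,80,120,5)
a=cv2.imread('pics/a.png');b=cv2.imread('pics/b.png');print(a.shape,b.shape)
b=cv2.copyMakeBorder(b[:,:300],0,0,0,0,0)
cv2.imwrite('pics/p3.png',cv2.hconcat([a,cv2.imread('pics/b.png')[:,:300]]))"
```

```text
(600, 500, 3) (600, 400, 3)
```

View pics/p3.png

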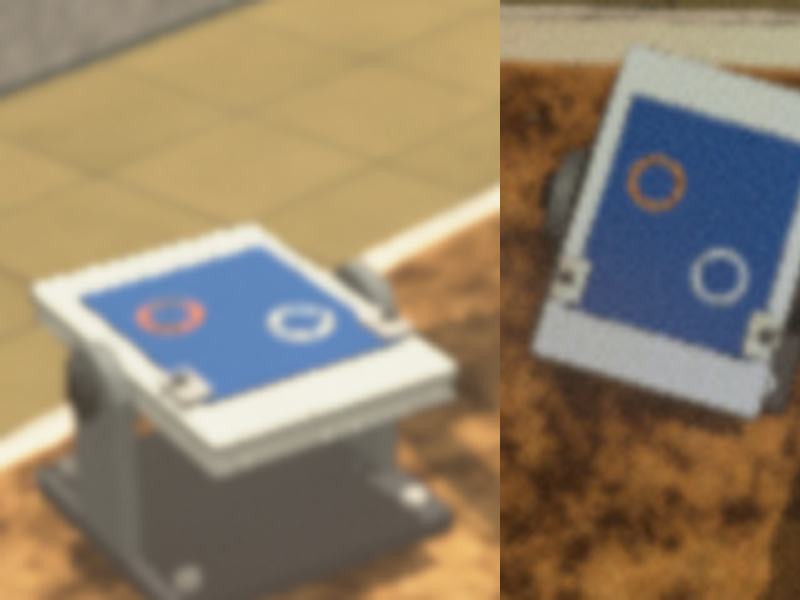

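```bash
python3 - <<'E'
from rig import vision
from h import *
T=vision.camera_params('top');S=vision.camera_params('scene')
t=lambda a:(np.array(a)+.5)/5-.5+[260,140]
s=lambda a:(np.array(a)+.5)/5-.5+[250,140]
P={'FL':[80,56,7],'FR':[80,-56,7],'NL':[-80,56,7],'NR':[-80,-56,7],'o':[15,22,10],'w':[-15,-22,10],'pl':[55,46,10],'pr':[55,-46,10]}
MT=np.array([P[k] for k in('FL','NL','NR','o','w','pl')],float);ot=t([(133,47),(35,350),(257,417),(157,184),(220,277),(131,97)])
MS=np.array([P[k] for k in('FL','FR','NL','NR','o','w','pl','pr')],float);os_=s([(33,290),(257,226),(212,450),(457,363),(171,316),(301,322),(82,298),(257,246)])
for w in((1,1),(1,0),(0,1)):
    f=least_squares(lambda q:np.r_[w[0]*(proj(T,plate(q,MT))-ot).ravel(),w[1]*(proj(S,plate(q,MS))-os_).ravel()],[525,26,-.28,.0],loss='soft_l1',x_scale=[10,10,.1,.1])
    q=f.x;print(q.round(3),f.fun.round(1) if w==(1,1) else '','spot',plate(q,P['o']).round(1))
# ring + NOT tilt dependent
for c,f_,a in((T,t,(157,184)),(S,s,(171,316))):print('orange @95',un(c,f_(a),95).round(1))
for c,f_,a in((T,t,(220,277)),(S,s,(301,322))):print('white @95',un(c,f_(a),95).round(1))
g=tri([(T,t((157,184))),(S,s((171,316)))],[545,43,95]);print(g.x)
g=tri([(T,t((35,350))),(S,s((212,450)))],[445,100,92]);print('NL',g.x)
g=tri([(T,t((133,47))),(S,s((33,290)))],[600,60,92]);print('FL',g.x)
E
```

```text
[ 5.2450e+02  2.5527e+01 -2.7700e-01 -2.5000e-02] [-0.8 -0.5 -1.8  0.6 -0.8  1.1 -0.3  0.4  0.9 -1.1  0.4 -0.3 -0.4 -0.4
 -0.2 -0.1  0.4 -1.6  0.4 -0.1  0.3  0.3  0.  -1.  -0.9 -0.2  1.6 -0.4] spot [545.2  42.5  94.6]
[ 5.24666e+02  2.46470e+01 -2.69000e-01 -8.80000e-02]  spot [545.8  41.7  93.7]
[ 5.2335e+02  2.7087e+01 -2.7900e-01 -1.8000e-02]  spot [544.   44.1  94.7]
orange @95 [546.2  41.7  95. ]
orange @95 [546.1  42.5  95. ]
white @95 [501.5  10.5  95. ]
white @95 [501.9  11.   95. ]
[546.43990591  41.88219911  94.6038955 ]
NL [466.35526326  98.17129596  87.59660594]
FL [616.59369544  56.03163128  88.3711623 ]
```

Call:
move_arm:
  series: "-1 0.86 -0.79 0 0 0 0;-1 0.86 -0.79 0 0 0 0;-1 0 0 0.8 0 0 0;-1 0 0 0 0 0 0"

```text
clock: 6.3
eef_pos: [448.9, -237.8, 189.5]
tcp_rot: [-3.139, 0.003, 2.866]
contact_force: [-0.7, -0.2, 0.1]
opening: 1.0
```

Call:
move_arm:
  series: "-1 -0.05 0.07 0.6 0 0 0;-1 0 0 0.6 0 0 0;-1 0 0 0.6 0 0 0;-1 0 0 0.4 0 0 0;-1 0 0 0.3 0 0 0;-1 0 0 0 0 0 0"

```text
clock: 7.05
eef_pos: [458.0, -235.2, 90.8]
tcp_rot: [-3.139, 0.008, 2.869]
contact_force: [-0.7, 0.5, 0.0]
opening: 1.0
```

```bash
python3 -c "
from h import *; look('scene','p4.png',350,120,90,100,6)"
```

```text
(no output)
```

View pics/p4.png

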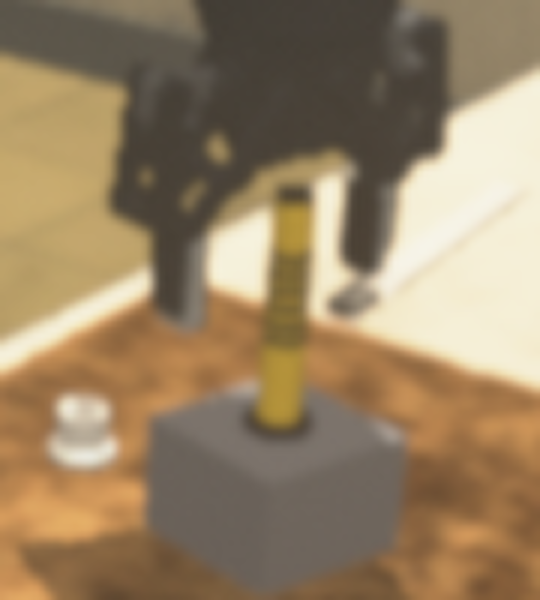

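Call:
move_arm:
  series: "-1 0.15 -0.05 0.05 0 0.4 0;-1 0 0 0 0 0 0"

```text
clock: 7.35
eef_pos: [452.3, -236.1, 90.3]
tcp_rot: [-3.138, 0.004, 2.869]
contact_force: [-0.0, -1.0, -0.3]
opening: 0.999
```

Call:
move_arm:
  series: "1 0 0 0 0 0 0;1 0 0 0 0 0 0;1 0 0 0 0 0 0;1 0 0 0 0 0 0;1 0 0 0 0 0 0;1 0 0 0 0 0 0"
  grip_force: 50

```text
clock: 8.1
eef_pos: [452.8, -236.5, 91.3]
tcp_rot: [-3.138, 0.005, 2.869]
contact_force: [-0.1, -0.3, 0.4]
opening: 0.197
```

Call:
move_arm:
  series: "1 0 0 -0.2 0 0 0;1 0 0 -0.3 0 0 0;1 0 0 0 0 0 0"

```text
clock: 8.48
eef_pos: [452.7, -236.4, 112.7]
tcp_rot: [-3.138, 0.005, 2.869]
contact_force: [0.4, 0.6, -2.2]
opening: 0.198
```

Call:
move_arm:
  series: "1 0 0 -0.4 0 0 0;1 0 0 -0.5 0 0 0;1 0 0 -1 0 0 0;1 0 0 -1 0 0 0;1 0 0 0 0 0 0"

```text
clock: 9.1
eef_pos: [452.2, -235.7, 235.9]
tcp_rot: [-3.137, 0.007, 2.869]
contact_force: [1.0, -0.6, -0.3]
opening: 0.196
```

Call:
move_arm:
  series: "1 -0.05 0.5 0 0 0.4 0;1 -0.05 0.9 0 -0.25 0 0;1 -0.05 0.9 0 0 0 0;1 -0.05 0.9 0 0 0 0;1 -0.05 0.9 0 0 0 0;1 -0.05 0.9 0 0 0 0;1 -0.05 0.9 0 0 0 0;1 -0.05 0.9 0 0 0 0;1 -0.05 0.5 0 0 0 0;1 0 0 0 0 0 0"

```text
clock: 10.35
eef_pos: [546.9, 48.9, 232.7]
tcp_rot: [-3.14, -0.007, 2.867]
contact_force: [-0.7, 0.2, -1.1]
opening: 0.195
```

Call:
move_arm:
  series: "1 -0.03 -0.17 0.4 0 -0.4 0;1 0 0 0.4 0 0 0;1 0 0 0.3 0 0 0;1 0 0 0 0 0 0"

```text
clock: 10.85
eef_pos: [544.8, 39.3, 186.4]
tcp_rot: [-3.138, -0.002, 2.866]
contact_force: [-0.4, -0.1, -1.0]
opening: 0.196
```

```bash
python3 -c "
from h import *; import cv2
look('scene','a.png',250,130,80,100,6);look('top','b.png',265,130,50,100,6)
cv2.imwrite('pics/p5.png',cv2.hconcat([cv2.imread('pics/a.png'),cv2.imread('pics/b.png')]))
from rig import vision
q=[546.2,42]
for n in('scene','top'):
  c=vision.camera_params(n);print(n,proj(c,[[*q,95],[*q,105],[*q,109],[*q,135],[*q,139],[*q,231],[*q,241]]).round(1).tolist())"
```

```text
scene [[283.9, 202.7], [283.7, 198.4], [283.6, 196.7], [283.1, 185.3], [283.0, 183.5], [280.9, 140.5], [280.7, 135.5]]
top [[290.9, 176.4], [290.8, 175.4], [290.8, 175.1], [290.5, 172.5], [290.5, 172.1], [289.6, 161.7], [289.5, 160.5]]
```

View pics/p5.png

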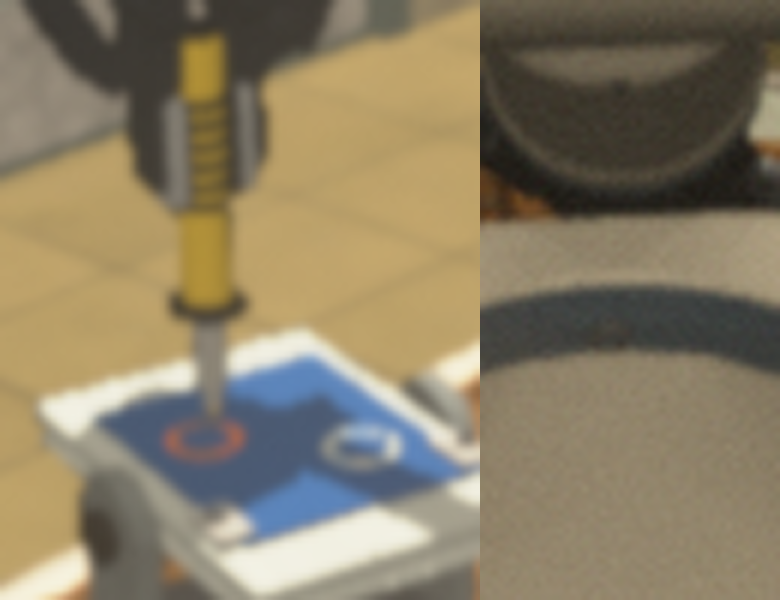

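```bash
python3 -c "
from h import *
from rig import vision
c=vision.camera_params('scene');f=lambda a:(np.array(a)+.5)/6-.5+[250,130]
print(un(c,f((213,416)),105.1),un(c,f((204,440)),95),un(c,f((209,303)),147),proj(c,[[544.8,39.3,z] for z in(105,147)]))"
```

```text
[542.31264268  41.86391664 105.1       ] [546.04678599  43.12395759  95.        ] [543.19794075  40.44483072 147.        ] [[285.12783485 198.16055421]
 [284.2664955  179.67992004]]
```

Call:
move_arm:
  series: "1 -0.04 0.06 0.1 -0.2 0 0;1 0 0 0.08 0 0 0;1 0 0 0 0 0 0;1 0 0 0 0 0 0"

```text
clock: 11.45
eef_pos: [548.9, 41.7, 181.0]
tcp_rot: [3.14, 0.002, 2.866]
contact_force: [0.5, 0.0, -1.6]
opening: 0.201
```

Call:
move_arm:
  series: "1 0.06 0 0.06 0 0 0;1 0 0 0 0 0 0;1 0 0 0 0 0 0"

```text
clock: 11.82
eef_pos: [546.5, 42.5, 178.6]
tcp_rot: [3.14, 0.002, 2.866]
contact_force: [0.2, -0.1, -1.4]
opening: 0.195
```

Call:
move_arm:
  series: "1 0 0 0.05 0 0 0;1 0 0 0.04 0 0 0;1 0 0 0 0 0 0"

```text
clock: 12.2
eef_pos: [546.6, 42.5, 175.0]
tcp_rot: [3.14, 0.003, 2.866]
contact_force: [-1.5, -0.0, 0.5]
opening: 0.197
```

Call:
move_arm:
  series: "1 0 0 0.05 0 0 0;1 0 0 0 0 0 0;1 0 0 0 0 0 0"

```text
clock: 12.58
eef_pos: [546.7, 42.5, 173.1]
tcp_rot: [3.14, 0.003, 2.866]
contact_force: [0.2, 0.2, 1.3]
opening: 0.193
```

```bash
python3 -c "
from h import *; from rig import r,vision
F=[]
for i in range(10): vision.grab_frame('top'); s=r.sense(); F.append([*s['contact_force'],*s['eef_pos']])
print(np.mean(F,0).round(2),np.std(F,0).round(2))
look('scene','p6.png',250,130,80,90,6.5)"
```

```text
[-6.4000e-01 -1.9000e-01  1.4400e+00  5.4674e+02  4.2500e+01  1.7305e+02] [0.55 0.39 0.47 0.01 0.01 0.02]
```

View pics/p6.png

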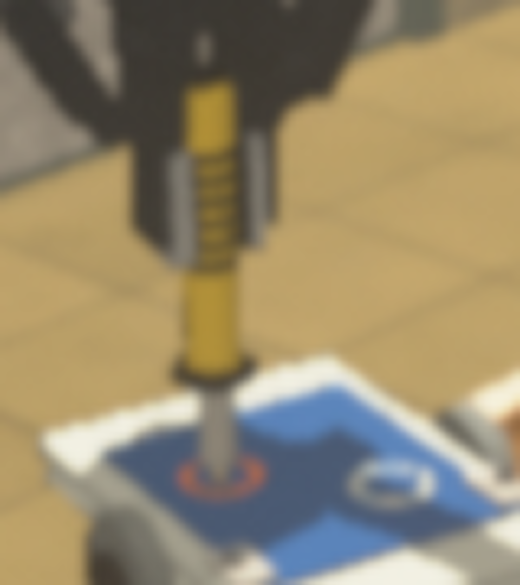

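Call:
move_arm:
  series: "1 0 0 0.04 0 0 0;1 0 0 0 0 0 0;1 0 0 0 0 0 0"

```text
clock: 13.5
eef_pos: [546.7, 42.5, 171.4]
tcp_rot: [3.14, 0.003, 2.866]
contact_force: [-1.0, 0.3, 2.5]
opening: 0.192
```

```bash
python3 -c "
from h import *; from rig import r,vision
F=[]
for i in range(20): vision.grab_frame('top'); s=r.sense(); F.append([*s['contact_force'],*s['eef_pos'],*s['tcp_rot']])
print(np.mean(F,0).round(3),np.std(F,0).round(2),s['clock'])
look('scene','p7.png',245,130,100,110,5)"
```

```text
[-5.61000e-01  4.40000e-02  2.06900e+00  5.46766e+02  4.25020e+01
  1.71382e+02  3.14000e+00  3.00000e-03  2.86600e+00] [0.53 0.49 0.48 0.01 0.01 0.02 0.   0.   0.  ] 14.5
```

View pics/p7.png

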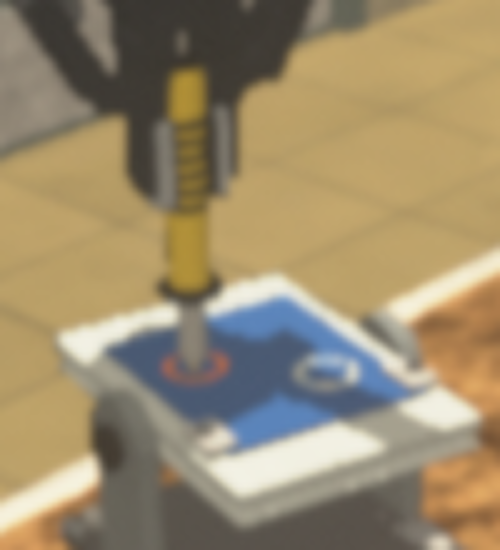

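```bash
python3 -c "
from rig import r; print(r.sign_off())"
```

```text
the job is handed in; nothing more can be done
None
```

The plate is level, and the arm is holding the yellow probe upright with its tip in the orange ring and the sprung tip about half pushed in. I handed the job in at about 14.5 s, with no verdict reported.

- **Levelling:** The first push at the far edge slid off the rim with the plate only partly lowered. I moved the fingers inward and pushed again until the fingertips were at 91.8 mm (92 mm is level), then took the hand off.
- **Level check:** The fingertip height gives a tilt within about 0.01 rad. The joint camera fit gave -0.025, the scene camera alone -0.018, and the top camera alone -0.09. I took the top camera figure as unreliable because it looks almost straight down and sees tilt poorly. The last picture shows the plate still looking level.
- **Probe:** I gripped it at 50 N, lifted it clear and carried it over the ring. In the last pictures the tip is near the middle of the ring, within roughly 1–2 mm, and the tool is within about 0.003 rad of vertical.
- **Press:** The arm height means about 4.9 mm of push. The wrist force is about 3.0–3.4 N once the probe's weight and the sensor offset are allowed for, against 3.2 N expected at 5 mm. The pose was steady to 0.02 mm over the last second.
- **Bystanders:** The arm's path kept well clear of the tray, tape and bushing. I did not take a final picture to confirm they had not moved.

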